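Vial into the push-to-open drawer

TASK

Put the amber vial that stands on the bench away in the small push-to-open drawer unit. Press the drawer's front gently inward until its touch latch lets go and the drawer springs fully out, stand the vial upright in the drawer's empty well, then press the front in again until it latches shut. Press with feeling (never harder than 15 N on the drawer), and leave the other vial and the other things on the bench undisturbed.

Things in the scene. Friction and masses are not known exactly. Their poses are not given: they have to be found in the camera images.
- cabinet: White bench-top drawer unit, a box 180 (x) x 200 (y) x 100 mm high, fixed to the bench. Origin: centre of its underside, at bench height. Its -x side is the front, towards the robot; the drawer comes out along -x. Push-push latch inside: a press past the trip depth frees the shut drawer; pressing the open drawer over 7 mm past its latched place, then letting go, catches it.
- drawer (a joint): Travel in m: 0 latched, 0.075 fully out, negative when pressed in past the latched place. A spring pushes it out (4 N latched, 1.5 N out; damped, 40 N per m/s; out in under 3 s). Trip depth: 6.5 to 24.5 mm past the latched place, different each time, not visible. 1.5 mm behind it is a buffer: the force along a slow press, under 7 N till there, then rises about 10 N per mm.
- drawer_push (a point): Centre of the small aluminium disc on the drawer's grey handle-less front: the place to press, 60 mm above the bench, on the outer face; moves with the drawer. Axes as the cabinet (press along +x). Front: 178 mm wide, 14 to 88 mm above the bench, 30 mm thick; latched, its face is 120 mm from the cabinet's origin, 30 mm in front of the carcass, into which it slides when pressed.
- empty_well (a point): Centre of the floor of the drawer's empty round well (at the cabinet's +y side), 24 mm above the bench; moves with the drawer. 28 mm wide, 18 mm deep, rim 42 mm above the bench; the drawer's side wall, 38 mm above the bench, is 42 mm beside its centre. Drawer fully out: it is 37 mm in front of the carcass and 38 mm behind the front panel.
- vial_2: The vial to put away: amber glass with a pale cap, 23 mm diameter, 57 mm tall, 30 g, standing upright on the open bench to the robot's left. Origin: centre of its underside; z up along it.
- vial_1: A similar, slightly smaller vial (21 mm diameter, 53 mm tall) that already stands in the drawer's other well. Origin: centre of its underside. To be left standing there.
- pot_1: Bystander: clear lidded pot, 32 mm diameter, 58 mm tall, on the bench left of the vial. Origin: centre of its underside.
- beaker_3: Bystander: glass beaker, 60 mm wide, 83 mm tall, on the bench behind the vial. Origin: centre of its underside.
- petri_2: Bystander: petri dish, 94 mm wide, 16 mm tall, on the bench to the robot's right. Origin: centre of its underside.
- full_well (a point): The same point of the drawer's other well, 76 mm from the empty one towards the cabinet's -y; the smaller vial stands in it.
Things that resemble listed ones, but are neither listed nor needed, are in the scene too. What is shaped like the vial_2 but turquoise is not meant.

How it is judged:
On the way, in this order (a step that is already met when the one before it is completed fails the run):
1. the touch latch is tripped and the drawer has sprung fully out (over 65 mm) (value of joint drawer above 0.065 m), for 0.2 s.
2. the vial stands upright in the empty well of the open drawer, let go (value of joint drawer above 0.05 m and horizontal distance between vial_2 and empty_well below 0.008 m and z of vial_2 in the frame of empty_well below 0.005 m and angle between vial_2's own z axis and vertical below 0.2 rad and contact force between the fingers and vial_2 below 0.1 N), for 0.2 s.
At the end, for the whole second after the job is handed in: The drawer is latched shut by itself (within 4 mm of its latched place, at rest), with the vial standing upright in the well that was empty (within 8 mm of its centre, on its floor within 5 mm, tilted under 0.2 rad) and the other vial still standing upright in its own well (value of joint drawer between -0.004 and 0.004 m and velocity of joint drawer below 0.005 m/s and horizontal distance between vial_2 and empty_well below 0.008 m and z of vial_2 in the frame of empty_well below 0.005 m and angle between each of vial_2, vial_1's own z axis and vertical below 0.2 rad and horizontal distance between vial_1 and full_well below 0.008 m); the robot touches nothing.
It fails at once if the robot presses on the drawer harder than 15 N (contact force between the arm and drawer above 15 N).
It fails at once if the fingers press on the drawer harder than 15 N (contact force between the fingers and drawer above 15 N).
It fails at once if the pot, beaker or petri dish is displaced by more than 20 mm or tipped over (distance of any of pot_1, beaker_3, petri_2 from where it was at the start of the episode above 0.02 m).
It fails at once if the vial is knocked over (angle between any of vial_2, vial_1's own z axis and vertical above 0.8 rad).
It also fails if it takes over 67 s, if anything falls off the work surface, if the arm or the gripper's body presses on something with over 40 N, if the wrist force passes 120 N, or if a joint passes its speed limit or range.

ROBOT

A 6-joint arm with a two-finger parallel gripper is mounted at the origin on a cart in front of the work surface, level with it; the furniture and walls round the work are solid. World frame = base frame: x ahead of the robot, y to its left, z up, the work surface at z = 0. Lengths are in m, angles in rad, forces in N, time in s.
With the tool pointing down it reaches from about 0.35 to 0.8 m from the base axis. Payload 7.3 kg.
Tool frame: the origin (TCP) lies between the finger pads; the fingertips stand 19 mm ahead of it and the grasp point (between the pads) is the TCP (r.finger_overhang is the distance from the TCP to the fingertips, in m); z points along the fingers, y is the line along which they close (so a half turn about z gives the same grasp; the last joint's range is limited). The gripper opens to 85 mm and grips with 20 to 120 N. Pads are 22 mm wide; open, the fingers measure 114 mm over their backs; the gripper's body (76 mm by 85 mm) begins 54 mm behind the grasp point. The pads swing forward as they close: fully open they stand 13 mm farther back than shut.
Start: joints at [-1.455, 0.342, 1.524, -0, 1.275, -0.146], TCP at [0.136, -0.507, 0.217] pointing down, gripper open.
Joint ranges: [-2.53, 2.53], [-0.77, 2.02], [0.04, 2.7], [-1, 4.14], [0.28, 2.66], [-3.11, 3.11]. Speed limits (rad/s): [2.57, 2.57, 3.14, 3.14, 3.14, 3.14].

INTERFACE

Orientations are given as a unit quaternion [x, y, z, w].
In Python, from workcell import r, viewer gives the robot as it stands. The module is installed in compiled form; this text tells all that it offers.
- The arm moves only by the tool apply_moves, never from a script. Its argument "series" is a list of rows, each a list of 3 entries, a list of its own where there are three numbers: the shift along the tool's x, y, z in mm, then the turn, a rotation vector about the tool's x, y, z in degrees, then the closure, from 0 (fully open) to 1 (shut). A call has 1 to 12 rows; each row shifts and turns the commanded pose from where the row before left it, along the tool's axes as they then stand; what a row does not reach is not made up. A row lasts 1/12 s, in which the tool goes at most 41.7 mm and 7.16 degrees, less where a joint would pass 70% of its speed; a pose out of reach is approached as far as the arm can. A call with a gripper value outside its range is refused whole. The fingers move at their own pace and stop on an object; the grip force is fixed at half the most. Time passes only in rows, so rows that do not move let the fingers close. It gives the time, the measured TCP pose, the force, the opening and the grip force at its end, in the units of the state.
- r.get_state(): the state, without advancing time (a new reading comes with each control period).
- viewer.get_image(name): name is "side" or "top" or "wrist"; returns the picture (480x640x3 uint8, red, green, blue); there is no depth.
- viewer.camera_params(name): a dict with "K" (3x3 intrinsics, pixels), "R" (3x3) and "t" (3): a world point X has camera coordinates R X + t; the wrist camera has in their place "hand_eye" (4x4, takes a point from camera to tool coordinates, whose origin is the TCP and whose axes are the flange's). Camera axes: x right, y down, z forward; pixel columns grow to the right and rows downward; lengths in m; the calibration is good to about 2 mm. A picture is of the moment at which its call begins: read the wrist's pose just before it. camera_params takes no time and is no camera call.
- r.finish_job(): hands the job in; it is judged then, once.
The state is a dict: "clock": time; "q": joint angles; "joint_velocities": joint speeds; "tau": joint torques, N m; "tool_pos": TCP position; "orientation": TCP orientation; "force": force on the tool from outside, world axes, zero at the start; "ft_torque": the same for the moment, N m; "width": finger opening in m; "grip_force": force on a finger pad.
Only numpy, scipy, OpenCV 4.12 (cv2) and the standard library are available. Lean on these libraries where they do the work, as an engineer would, in place of code of your own. Each camera call takes 0.05 s, during which the arm holds its last target. There are 200 camera calls.

## Working session

There is one attempt and no reset: what is moved stays moved. The work goes in short steps, Python scripts to look and compute and a tool call to move; the robot and the scene stay as the last step left them, time stands still between calls to the robot, and variables do not carry over. Pictures are saved under pics/ and viewed, at most 13 in all, crops included, and the job is handed in when it is done.

Besides the shell and the picture viewer there is one more tool, called after "Request:" as a command line: name --argument value ..., lists and objects as JSON in quotes. apply_moves: Moves the arm, as the interface text tells. Its arguments: {"type":"object","properties":{"series":{"type":"array","items":{"type":"array"}}},"required":["series"]}

```bash
mkdir -p pics; cat > h.py <<'E'
from workcell import r, viewer
import numpy as np, cv2
from scipy.spatial.transform import Rotation as Ro
def snap(n,f):
    im=viewer.get_image(n); cv2.imwrite('pics/'+f,cv2.cvtColor(im,cv2.COLOR_RGB2BGR)); return im
def ray(n,uv,z,pose=None):
    p=viewer.camera_params(n); d=np.linalg.inv(p['K'])@[uv[0],uv[1],1]
    if n=='wrist':
        s=pose or r.get_state(); R=Ro.from_quat(s['orientation']).as_matrix(); H=np.array(p['hand_eye'])
        o=R@H[:3,3]+s['tool_pos']; d=R@H[:3,:3]@d
    else:
        R=np.array(p['R']); o=-R.T@p['t']; d=R.T@d
    return o+d*(z-o[2])/d[2]
def proj(n,X):
    p=viewer.camera_params(n); c=np.array(p['R'])@X+p['t']; u=np.array(p['K'])@c; return u[:2]/u[2]
E
python3 - <<'E'
from h import *
snap('top','top0.png'); snap('side','side0.png'); s=r.get_state(); print(s)
for n in('top','side'): p=viewer.camera_params(n); print(n,p['K'],-np.array(p['R']).T@p['t'],p['R'])
print(viewer.camera_params('wrist')['hand_eye'])
E
```

```text
{'clock': 0.1, 'q': array([-1.45500577e+00,  3.42653863e-01,  1.52492178e+00,  2.70037482e-05,
        1.27537846e+00, -1.46012844e-01]), 'joint_velocities': array([ 0.00019216, -0.0038672 , -0.00454541, -0.00034916,  0.00114002,
       -0.00045972]), 'tau': array([ 2.61409470e-03, -4.34442973e+01, -2.46491057e+01, -2.20201000e-04,
        4.58459719e-03, -1.39816308e-06]), 'tool_pos': array([ 0.13586228, -0.50673456,  0.21669494]), 'orientation': array([ 9.91444884e-01,  1.30524247e-01,  2.31989071e-05, -6.80448158e-04]), 'force': array([-0.25548588, -0.96038383, -0.84071496]), 'ft_torque': array([0.00851838, 0.05985937, 0.00868812]), 'grip_force': 0.0, 'width': 0.08535694438605516}
top [[549.24262146   0.         328.47677784]
 [  0.         549.24262146 228.40508482]
 [  0.           0.           1.        ]] [ 0.30846391 -0.00263183  1.49559658] [[-0.00160104 -0.99966491 -0.02583592]
 [-0.98605806  0.00587715 -0.1662978 ]
 [ 0.16639392  0.02520947 -0.98573706]]
side [[622.63847313   0.         322.18566356]
 [  0.         622.63847313 237.74293166]
 [  0.           0.           1.        ]] [0.03360789 0.85906386 0.87835115] [[-0.84136416 -0.54046792 -0.00087801]
 [-0.3419874   0.53363957 -0.77348137]
 [ 0.41851041 -0.65047924 -0.63381843]]
[[-6.12206419e-06 -9.55518058e-01 -2.94932605e-01  7.59272264e-02]
 [ 9.99999728e-01 -2.23560294e-04  7.03529660e-04 -5.70242242e-04]
 [-7.38170514e-04 -2.94932521e-01  9.55517799e-01 -1.57212546e-01]
 [ 0.00000000e+00  0.00000000e+00  0.00000000e+00  1.00000000e+00]]
```

View pics/top0.png

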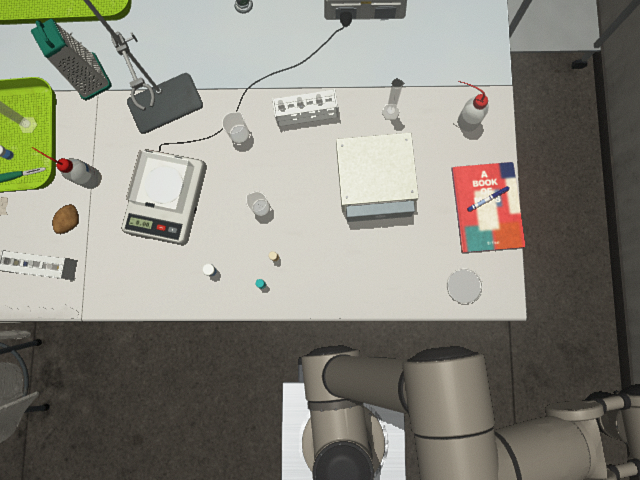

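View pics/side0.png

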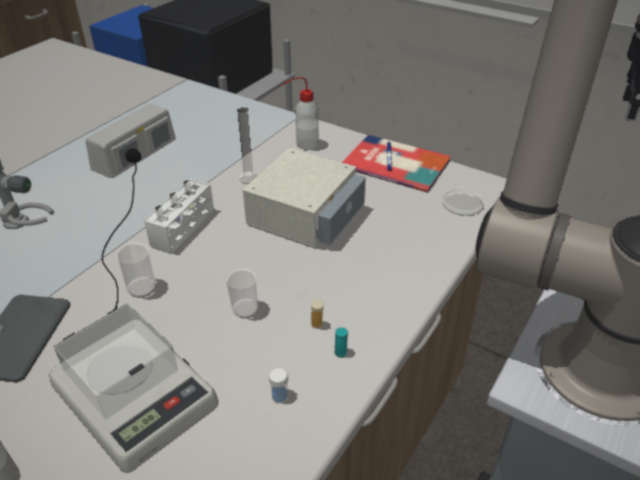

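The top view shows the amber vial cap at about (273,257), the turquoise lookalike at (260,284), and the cabinet top with corners near (337,138), (411,133), (416,201) and (342,207). The grey front is just below the cabinet top. The beaker is at (259,206), the pot at (208,270) and the petri dish at (464,286).

```bash
python3 - <<'E'
from h import *
im=cv2.imread('pics/top0.png'); si=cv2.imread('pics/side0.png')
# cabinet top: cream quad in a crop
hsv=cv2.cvtColor(im,cv2.COLOR_BGR2HSV)
print('px top,bench,front',im[170,375],im[170,300],im[210,380],hsv[170,375],hsv[170,300])
print([ray('top',c,.1).round(4) for c in[(337,138),(411,133),(416,201),(342,207)]])
# vial
m=cv2.inRange(hsv[245:270,262:285],(10,60,60),(28,255,255)); n,l,st,c=cv2.connectedComponentsWithStats(m); print(st,c+[262,245])
print('cap',ray('top',(273.5,256),.057), )
hs=cv2.cvtColor(si,cv2.COLOR_BGR2HSV)
m=cv2.inRange(hs[290:340,300:332],(8,60,50),(28,255,255)); n,l,st,c=cv2.connectedComponentsWithStats(m); print(st,c+[300,290])
for u in [(316.5,325)]: print('side base',ray('side',u,.0))
print('disc side',[ray('side',(348,207),z) for z in(.06,)])
for n,p in(('petri',(464,286)),('pot',(208,270)),('turq',(260,284)),('beaker',(258,202))): print(n,ray('top',p,.05))
cv2.imwrite('pics/c1.png',np.hstack([cv2.resize(im[120:300,250:430],(400,400),interpolation=2),cv2.resize(si[140:340,230:380][:150],(400,400),interpolation=2)]))
E
```

```text
px top,bench,front [216 231 231] [202 210 213] [170 171 159] [ 30  17 231] [ 22  13 213]
[array([0.7869, 0.0101, 0.1   ]), array([ 0.7986, -0.1857,  0.1   ]), array([ 0.6146, -0.1937,  0.1   ]), array([ 0.6001, -0.0021,  0.1   ])]
[[  0   0  23  25 555]
 [ 11   9   6   7  20]] [[272.87747748 256.96576577]
 [276.4        257.95      ]]
cap [0.47824031 0.17955566 0.057     ]
[[   0    0   32   50 1427]
 [  11   20   11   18  173]] [[315.3798178  314.01751927]
 [316.49132948 318.47976879]]
side base [0.48126113 0.18360915 0.        ]
disc side [array([ 0.58385216, -0.10157857,  0.06      ])]
petri [ 0.39809992 -0.3188533   0.05      ]
pot [0.44254295 0.35405745 0.05      ]
turq [0.4050691  0.21498182 0.05      ]
beaker [0.62594712 0.22464605 0.05      ]
```

View pics/c1.png

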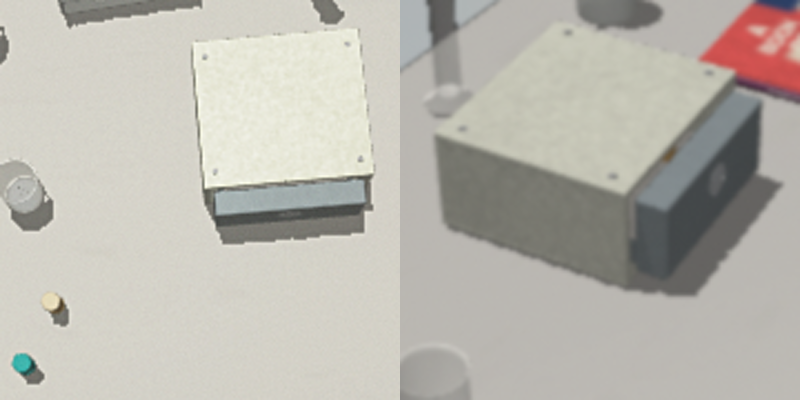

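```bash
cat >> h.py <<'E'
def totool(X,yaw=None):
    "shift in tool axes (mm) from the measured TCP to X; also tool x yaw and tilt in deg"
    s=r.get_state(); R=Ro.from_quat(s['orientation']).as_matrix()
    print('tcp',s['tool_pos'].round(4),'yaw',np.degrees(np.arctan2(R[1,0],R[0,0])).round(2),'z',R[:,2].round(3),'F',s['force'].round(2),'t',s['clock'],'w',s['width'])
    return (R.T@(np.array(X)-s['tool_pos'])*1000).round(1)
E
python3 - <<'E'
from h import *
P=np.array([ray('top',c,.1)[:2] for c in[(336.9,139.4),(411.1,133.1),(417.9,198.3),(341.8,204.6)]])
M=np.array([[.09,.1],[.09,-.1],[-.09,-.1],[-.09,.1]])
U,S,Vt=np.linalg.svd((M-M.mean(0)).T@(P-P.mean(0))); R=(U@Vt).T
yaw=np.arctan2(R[1,0],R[0,0]); c=P.mean(0); print(P,'c',c,'yaw',np.degrees(yaw)); print(P-c-M@R.T)
print('disc',c-.12*R[:,0],'disc from side',ray('side',(348.9,206.8),.06)); print('side of cab corners',[ray('side',(230+x*.375,140+y*.375),.1) for x,y in((437,130),(628,188),(737,72),(557,22))])
print(totool([0.5,-.1,.2]))
E
```

```text
[[ 0.78302185  0.01035556]
 [ 0.79835521 -0.18593519]
 [ 0.62175414 -0.19880365]
 [ 0.60648454 -0.00162638]] c [ 0.70240393 -0.09400242] yaw 4.258823563214108
[[-0.00170737 -0.00204949]
 [-0.00122642  0.00110752]
 [ 0.00167549  0.00160622]
 [ 0.0012583  -0.00066425]]
disc [ 0.58273528 -0.10291386] disc from side [ 0.58256006 -0.10328669  0.06      ]
side of cab corners [array([ 0.5070195 , -0.16599886,  0.1       ]), array([ 0.34461595, -0.17613386,  0.1       ]), array([ 0.33069044, -0.38213269,  0.1       ]), array([ 0.49510776, -0.37435087,  0.1       ])]
tcp [ 0.1359 -0.5067  0.2167] yaw 15.0 z [-0.     0.001 -1.   ] F [-0.26 -0.96 -0.84] t 0.1 w 0.08535694438605516
[ 457.  -298.6   17.2]
```

Request:
apply_moves --series '[[[0,0,0],[0,0,5.4],1],[[0,0,0],[0,0,5.3],1],[[28,-26,0],[0,0,0],1],[[28,-26,0],[0,0,0],1],[[28,-26,0],[0,0,0],1],[[28,-26,0],[0,0,0],1],[[28,-26,0],[0,0,0],1],[[28,-26,0],[0,0,0],1],[[28,-26,0],[0,0,0],1],[[28,-26,0],[0,0,0],1],[[28,-26,0],[0,0,0],1],[[28,-26,0],[0,0,0],1]]'

```text
clock: 1.1
tool_pos: [0.3964, -0.2251, 0.2172]
orientation: [0.999, 0.037, -0.0, -0.0]
force: [-0.2, -0.6, 1.1]
width: -0.0002
grip_force: 0.0
```

```bash
python3 -c "
from h import *
print(totool([.503,-.109,.06]), totool([.478,.18,.1]))"
```

```text
tcp [ 0.3964 -0.2251  0.2172] yaw 4.29 z [-0.  0. -1.] F [-0.18 -0.63  1.14] t 1.1 w -0.00020267714848762458
tcp [ 0.3964 -0.2251  0.2172] yaw 4.29 z [-0.  0. -1.] F [-0.18 -0.63  1.14] t 1.1 w -0.00020267714848762458
[ 115.  -107.8  157.1] [ 111.7 -397.9  117.2]
```

Request:
apply_moves --series '[[[28.7,-27,0],[0,0,0],1],[[28.7,-27,0],[0,0,0],1],[[28.8,-27,20],[0,0,0],1],[[28.8,-27,20],[0,0,0],1],[[0,0,38],[0,0,0],1],[[0,0,38],[0,0,0],1],[[0,0,36],[0,0,0],1],[[15,0,0],[0,0,0],1],[[15,0,0],[0,0,0],1],[[15,0,0],[0,0,0],1],[[10,0,0],[0,0,0],1],[[0,0,0],[0,0,0],1]]'

```text
clock: 2.1
tool_pos: [0.5554, -0.1097, 0.0672]
orientation: [0.999, 0.038, 0.0, 0.0]
force: [-0.7, -0.6, -0.0]
width: 0.0
grip_force: 0.0
```

```bash
python3 - <<'E'
from h import *
print(totool([.5828,-.103,.065]))
im=snap('side','s1.png'); cv2.imwrite('pics/s1c.png',cv2.cvtColor(cv2.resize(im[100:320,230:450],(600,600),interpolation=2),cv2.COLOR_RGB2BGR))
E
```

```text
tcp [ 0.5554 -0.1097  0.0672] yaw 4.34 z [ 0.001 -0.    -1.   ] F [-0.74 -0.57 -0.01] t 2.1 w 4.1517446582476344e-05
[27.8 -4.7  2.2]
```

View pics/s1c.png

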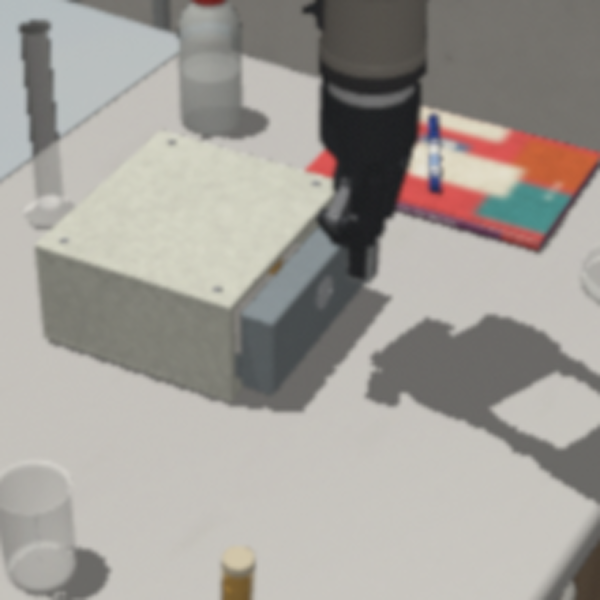

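The fingers stand closed just in front of the grey front panel (tips near (365,265) in the crop), and the disc is at (325,290). I'll approach with small steps until contact.

Request:
apply_moves --series '[[[4,-4.7,1],[0,0,0],1],[[4,0,0],[0,0,0],1],[[3,0,0],[0,0,0],1],[[1,0,0],[0,0,0],1],[[0,0,0],[0,0,0],1],[[0,0,0],[0,0,0],1]]'

```text
clock: 2.65
tool_pos: [0.5654, -0.1043, 0.0667]
orientation: [0.999, 0.038, -0.0, 0.0]
force: [-0.1, -0.2, 0.7]
width: -0.0003
grip_force: 0.0
```

Request:
apply_moves --series '[[[1,0,0],[0,0,0],1],[[1,0,0],[0,0,0],1],[[0,0,0],[0,0,0],1],[[0,0,0],[0,0,0],1]]'

```text
clock: 2.98
tool_pos: [0.5675, -0.1042, 0.0666]
orientation: [0.999, 0.037, 0.0, 0.0]
force: [0.3, -0.5, -0.1]
width: -0.0002
grip_force: 0.0
```

Request:
apply_moves --series '[[[1,0,0],[0,0,0],1],[[1,0,0],[0,0,0],1],[[0,0,0],[0,0,0],1],[[0,0,0],[0,0,0],1]]'

```text
clock: 3.32
tool_pos: [0.5696, -0.1039, 0.0666]
orientation: [0.999, 0.038, -0.0, 0.0]
force: [-0.6, -0.3, 0.3]
width: -0.0
grip_force: 0.0
```

Request:
apply_moves --series '[[[1,0,0],[0,0,0],1],[[1,0,0],[0,0,0],1],[[0,0,0],[0,0,0],1],[[0,0,0],[0,0,0],1]]'

```text
clock: 3.65
tool_pos: [0.5716, -0.1038, 0.0666]
orientation: [0.999, 0.038, 0.0, 0.0]
force: [0.4, 0.4, -0.2]
width: -0.0005
grip_force: 0.0
```

Request:
apply_moves --series '[[[1,0,0],[0,0,0],1],[[1,0,0],[0,0,0],1],[[0,0,0],[0,0,0],1],[[0,0,0],[0,0,0],1]]'

```text
clock: 3.98
tool_pos: [0.5736, -0.1037, 0.0666]
orientation: [0.999, 0.038, 0.0, 0.0]
force: [-0.7, -0.2, -0.3]
width: -0.0001
grip_force: 0.0
```

Request:
apply_moves --series '[[[1,0,0],[0,0,0],1],[[1,0,0],[0,0,0],1],[[0,0,0],[0,0,0],1],[[0,0,0],[0,0,0],1]]'

```text
clock: 4.32
tool_pos: [0.575, -0.1035, 0.0666]
orientation: [0.999, 0.038, -0.001, -0.0]
force: [-4.5, -0.7, 2.6]
width: -0.0004
grip_force: 2.0
```

Request:
apply_moves --series '[[[1,0,0],[0,0,0],1],[[1,0,0],[0,0,0],1],[[0,0,0],[0,0,0],1],[[0,0,0],[0,0,0],1]]'

```text
clock: 4.65
tool_pos: [0.5774, -0.1033, 0.0665]
orientation: [0.999, 0.038, -0.0, 0.0]
force: [-4.3, -1.2, 2.2]
width: 0.0003
grip_force: 2.2
```

Request:
apply_moves --series '[[[1,0,0],[0,0,0],1],[[1,0,0],[0,0,0],1],[[1,0,0],[0,0,0],1],[[1,0,0],[0,0,0],1],[[0,0,0],[0,0,0],1],[[0,0,0],[0,0,0],1]]'

```text
clock: 5.15
tool_pos: [0.5817, -0.103, 0.0666]
orientation: [0.999, 0.038, 0.0, 0.0]
force: [-3.0, -0.8, 1.3]
width: -0.0003
grip_force: 1.9
```

Request:
apply_moves --series '[[[1,0,0],[0,0,0],1],[[0,0,0],[0,0,0],1],[[0,0,0],[0,0,0],1]]'

```text
clock: 5.4
tool_pos: [0.5825, -0.1029, 0.0665]
orientation: [0.999, 0.038, -0.0, -0.0]
force: [-4.5, -0.3, 1.1]
width: 0.0001
grip_force: 2.1
```

Request:
apply_moves --series '[[[1,0,0],[0,0,0],1],[[0,0,0],[0,0,0],1],[[0,0,0],[0,0,0],1]]'

```text
clock: 5.65
tool_pos: [0.5835, -0.1028, 0.0666]
orientation: [0.999, 0.038, -0.0, -0.0]
force: [-5.0, 0.6, 0.7]
width: 0.0002
grip_force: 2.1
```

Request:
apply_moves --series '[[[1,0,0],[0,0,0],1],[[0,0,0],[0,0,0],1],[[0,0,0],[0,0,0],1]]'

```text
clock: 5.9
tool_pos: [0.5845, -0.1028, 0.0666]
orientation: [0.999, 0.038, -0.0, 0.0]
force: [-5.0, 0.5, -0.1]
width: 0.0001
grip_force: 2.1
```

Request:
apply_moves --series '[[[1,0,0],[0,0,0],1],[[0,0,0],[0,0,0],1],[[0,0,0],[0,0,0],1]]'

```text
clock: 6.15
tool_pos: [0.5855, -0.1027, 0.0666]
orientation: [0.999, 0.038, -0.0, 0.0]
force: [-3.9, 0.5, 0.8]
width: 0.0002
grip_force: 2.2
```

Request:
apply_moves --series '[[[1,0,0],[0,0,0],1],[[0,0,0],[0,0,0],1],[[0,0,0],[0,0,0],1]]'

```text
clock: 6.4
tool_pos: [0.5865, -0.1026, 0.0666]
orientation: [0.999, 0.038, -0.0, -0.0]
force: [-4.0, 0.7, 1.0]
width: -0.0
grip_force: 2.2
```

Request:
apply_moves --series '[[[1,0,0],[0,0,0],1],[[0,0,0],[0,0,0],1],[[0,0,0],[0,0,0],1]]'

```text
clock: 6.65
tool_pos: [0.5874, -0.1025, 0.0666]
orientation: [0.999, 0.038, -0.0, -0.0]
force: [-4.0, 1.0, 0.5]
width: -0.0001
grip_force: 2.2
```

Request:
apply_moves --series '[[[1,0,0],[0,0,0],1],[[0,0,0],[0,0,0],1],[[0,0,0],[0,0,0],1]]'

```text
clock: 6.9
tool_pos: [0.5884, -0.1025, 0.0666]
orientation: [0.999, 0.038, -0.0, 0.0]
force: [-4.4, 1.0, 0.5]
width: -0.0001
grip_force: 2.2
```

Request:
apply_moves --series '[[[1,0,0],[0,0,0],1],[[0,0,0],[0,0,0],1],[[0,0,0],[0,0,0],1]]'

```text
clock: 7.15
tool_pos: [0.5894, -0.1024, 0.0666]
orientation: [0.999, 0.038, -0.0, 0.0]
force: [-4.4, 0.8, 0.3]
width: -0.0002
grip_force: 2.3
```

Request:
apply_moves --series '[[[1,0,0],[0,0,0],1],[[0,0,0],[0,0,0],1],[[0,0,0],[0,0,0],1]]'

```text
clock: 7.4
tool_pos: [0.5904, -0.1023, 0.0666]
orientation: [0.999, 0.038, -0.0, -0.0]
force: [-4.4, 1.5, -0.3]
width: -0.0003
grip_force: 2.2
```

Request:
apply_moves --series '[[[1,0,0],[0,0,0],1],[[0,0,0],[0,0,0],1],[[0,0,0],[0,0,0],1]]'

```text
clock: 7.65
tool_pos: [0.5915, -0.1022, 0.0666]
orientation: [0.999, 0.038, 0.0, 0.0]
force: [-4.6, 1.3, -0.2]
width: -0.0004
grip_force: 2.2
```

Request:
apply_moves --series '[[[1,0,0],[0,0,0],1],[[0,0,0],[0,0,0],1],[[0,0,0],[0,0,0],1]]'

```text
clock: 7.9
tool_pos: [0.5924, -0.1021, 0.0666]
orientation: [0.999, 0.038, -0.0, -0.0]
force: [-4.4, 1.5, 0.6]
width: -0.0005
grip_force: 2.3
```

Request:
apply_moves --series '[[[1,0,0],[0,0,0],1],[[0,0,0],[0,0,0],1],[[0,0,0],[0,0,0],1]]'

```text
clock: 8.15
tool_pos: [0.5934, -0.1021, 0.0666]
orientation: [0.999, 0.038, -0.0, 0.0]
force: [-4.9, 0.4, 0.3]
width: 0.0002
grip_force: 2.5
```

Request:
apply_moves --series '[[[1,0,0],[0,0,0],1],[[0,0,0],[0,0,0],1],[[0,0,0],[0,0,0],1]]'

```text
clock: 8.4
tool_pos: [0.5936, -0.1021, 0.0666]
orientation: [0.999, 0.038, -0.001, -0.0]
force: [-6.8, 0.9, 1.6]
width: -0.0003
grip_force: 3.8
```

Request:
apply_moves --series '[[[-20,0,0],[0,0,0],1],[[-25,0,0],[0,0,0],1],[[-25,0,0],[0,0,0],1],[[-25,0,0],[0,0,0],1],[[-25,0,0],[0,0,0],0.9],[[0,0,-35],[0,0,0],0.5],[[0,0,-35],[0,0,0],0.4],[[0,0,-35],[0,0,0],0.4],[[4,-36,0],[0,0,0],0.4],[[4,-36,0],[0,0,0],0.4],[[4,-36,0],[0,0,0],0.4],[[4,-36,0],[0,0,0],0.4]]'

```text
clock: 9.4
tool_pos: [0.4818, 0.0349, 0.1729]
orientation: [0.999, 0.037, 0.003, 0.0]
force: [0.6, 0.0, -0.7]
width: 0.0511
grip_force: 0.0
```

Request:
apply_moves --series '[[[4,-36,0],[0,0,0],0.4],[[4,-36,0],[0,0,0],0.4],[[2,-36,0],[0,0,0],0.4],[[0,-36,0],[0,0,0],0.4],[[0,0,0],[0,0,0],0.4],[[0,0,0],[0,0,0],0.4],[[0,0,0],[0,0,0],0.4]]'

```text
clock: 9.98
tool_pos: [0.4801, 0.1782, 0.1721]
orientation: [0.999, 0.038, 0.001, -0.0]
force: [0.4, 0.2, 0.5]
width: 0.051
grip_force: 0.0
```

```bash
python3 - <<'E'
from h import *
print(totool([.478,.18,.045]))
a=snap('wrist','w1.png'); t=snap('top','t1.png')
cv2.imwrite('pics/c2.png',cv2.cvtColor(np.hstack([cv2.resize(a,(400,300)),cv2.resize(t[110:260,300:500],(400,300),interpolation=2)]),cv2.COLOR_RGB2BGR))
E
```

```text
tcp [0.4801 0.1782 0.1721] yaw 4.34 z [ 0.003  0.    -1.   ] F [0.41 0.19 0.53] t 9.9833 w 0.051048539402867125
[ -2.3  -2.  127. ]
```

View pics/c2.png

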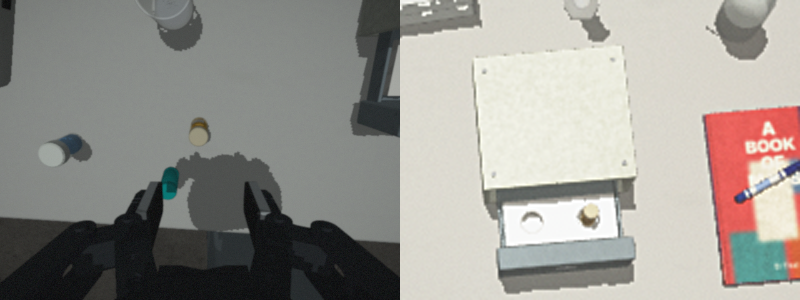

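The left half shows the wrist view: the amber vial's cap is at about (199,134), the turquoise vial at (170,182). The right half shows the drawer sprung out, with the empty well at crop (532,221) and vial_1's cap at (590,210).

```bash
python3 - <<'E'
from h import *
w=cv2.imread('pics/w1.png'); h=cv2.cvtColor(w,cv2.COLOR_BGR2HSV)
x0,y0=285,180; c=h[y0:250,x0:350]; print(c[34,34],c[15,34],c[60,10])
m=cv2.inRange(c,(8,55,60),(32,255,255)); n,l,st,ce=cv2.connectedComponentsWithStats(m)
for i in range(1,n):
    if st[i,4]>40: print(st[i],ce[i]+[x0,y0])
mc=cv2.inRange(c,(8,30,150),(40,255,255)); n,l,st,ce=cv2.connectedComponentsWithStats(mc)
for i in range(1,n):
    if st[i,4]>40:
        ct=cv2.findContours((l==i).astype(np.uint8),0,2)[0][0]; (u,v),rad=cv2.minEnclosingCircle(ct); print('cap',st[i],u+x0,v+y0,rad,ray('wrist',(u+x0,v+y0),.057))
t=cv2.imread('pics/t1.png')
R=np.array([[np.cos(.0743),-np.sin(.0743)],[np.sin(.0743),np.cos(.0743)]]); cab=np.array([.7024,-.094])
g=cv2.cvtColor(t,cv2.COLOR_BGR2GRAY)[205:240,345:415].astype(int)
print(ray('top',(366,220.5),.042)[:2], (cab+R@[-.127,.038]))
print(proj('top',np.r_[cab+R@[-.127,.038],.042]),proj('top',np.r_[cab+R@[-.127,-.038],.077]))
print(g[5:28,8:36])
E
```

```text
[ 25  42 151] [ 20 101  86] [ 30   2 141]
[ 20   9  27  20 271] [319.34686347 198.67158672]
cap [ 19  27  27  25 401] 316.9809169769287 218.9961814880371 13.019184112548828 [0.48179761 0.18353833 0.057     ]
[ 0.5747697  -0.06633268] [ 0.57292959 -0.06553226]
[365.71047688 221.17573372] [395.18134722 216.48530712]
[[109 105 109 118 117 117 127 129 129 141 142 144 154 156 154 155 154 153
  158 155 155 155 155 155 155 157 189 187]
 [155 155 153 154 156 153 157 156 151 154 157 187 188 185 188 188 185 185
  186 187 186 186 185 185 186 199 255 255]
 [190 186 187 186 187 186 187 186 187 183 200 255 255 255 255 255 255 255
  255 255 255 255 255 255 255 254 253 252]
 [255 255 255 255 255 255 255 255 255 255 255 254 253 252 252 252 251 251
  251 251 251 251 251 251 251 250 249 249]
 [253 251 251 252 251 251 251 251 252 253 252 252 252 252 251 251 250 249
  249 248 249 249 248 248 249 248 249 248]
 [252 249 249 249 249 249 249 250 251 253 239 239 226 227 232 248 252 251
  249 248 249 249 249 249 248 248 249 248]
 [251 249 248 249 249 249 249 251 253 238 167 157 123 122 142 191 234 252
  251 24
[... 1207 characters left out ...]
255 251 249 248 248 249 249 248 249 249 249 248 248 249 248 248 249 249
  249 248 248 249 249 248 249 248 248 249]
 [255 251 249 248 249 248 248 249 248 248 249 249 249 249 249 249 249 249
  249 249 249 249 249 249 249 249 249 249]
 [255 251 249 248 249 249 249 249 249 249 249 249 249 249 249 249 249 250
  250 250 251 250 251 252 252 252 252 252]
 [255 252 249 249 249 250 249 250 250 251 251 252 251 252 252 252 251 252
  252 253 253 253 255 255 255 255 255 255]
 [244 254 253 253 251 251 251 253 253 254 254 255 255 255 255 255 238 235
  207 206 202 186 161 155 135 138 143 147]
 [241 255 255 254 237 235 207 203 203 187 158 144 138 136 144 146 143 150
  158 166 159 164 163 171 172 172 174 174]]
```

Request:
apply_moves --series '[[[1,-5,30],[0,0,0],0.4],[[0,0,30],[0,0,0],0.4],[[0,0,30],[0,0,0],0.4],[[0,0,25],[0,0,0],0.4],[[0,0,12],[0,0,0],0.4],[[0,0,0],[0,0,0],0.4],[[0,0,0],[0,0,0],0.5],[[0,0,0],[0,0,0],0.6],[[0,0,0],[0,0,0],0.7],[[0,0,0],[0,0,0],0.9],[[0,0,0],[0,0,0],0.9],[[0,0,0],[0,0,0],0.9]]'

```text
clock: 11.08
tool_pos: [0.4801, 0.1832, 0.0452]
orientation: [0.999, 0.038, 0.001, -0.0]
force: [0.3, 0.2, -0.1]
width: 0.0088
grip_force: 0.0
```

```bash
python3 - <<'E'
from h import *
a=snap('wrist','w2.png'); t=snap('side','s2.png')
cv2.imwrite('pics/c3.png',cv2.cvtColor(np.hstack([cv2.resize(a,(400,300)),cv2.resize(t[220:400,220:460],(400,300),interpolation=2)]),cv2.COLOR_RGB2BGR))
E
```

```text
(no output)
```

View pics/c3.png

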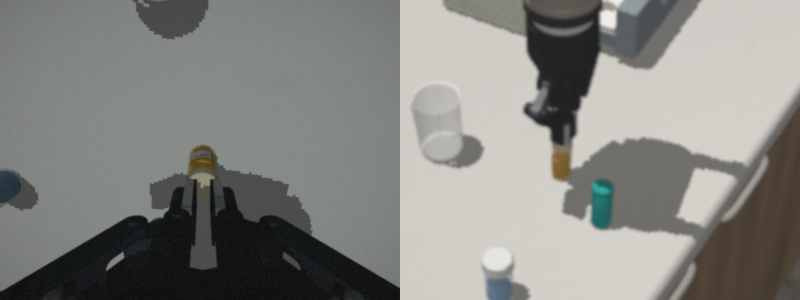

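The wrist view shows the vial still upright, with its base near (203,150) and cap near (203,178), just ahead of the fingers. The fingers closed without gripping it. I'll locate it again.

```bash
python3 - <<'E'
from h import *
w=cv2.imread('pics/w2.png'); h=cv2.cvtColor(w,cv2.COLOR_BGR2HSV)
for v in range(226,330,6): print(v,w[v,325],h[v,325], 'w',np.where(h[v,285:365,1]>60)[0][[0,-1]]+285 if (h[v,285:365,1]>60).any() else '', ray('wrist',(325,v),.0)[:2].round(4),ray('wrist',(325,v),.057)[:2].round(4))
s=cv2.imread('pics/s2.png'); hs=cv2.cvtColor(s,cv2.COLOR_BGR2HSV); m=cv2.inRange(hs[290:340,300:335],(8,80,50),(28,255,255)); n,l,st,c=cv2.connectedComponentsWithStats(m); print(st+[300,290,0,0,0])
print(viewer.camera_params('wrist')['K'])
E
```

```text
226 [135 138 134] [ 68   7 138] w  [0.4971 0.185 ] [0.5135 0.1863]
232 [ 93 107 109] [ 26  37 109] w  [0.4937 0.1848] [0.5111 0.1861]
238 [33 60 75] [ 19 143  75] w [312 336] [0.4903 0.1845] [0.5087 0.1859]
244 [83 88 88] [30 14 88] w [307 341] [0.4869 0.1842] [0.5062 0.1857]
250 [63 82 87] [24 70 87] w [321 344] [0.4835 0.184 ] [0.5037 0.1855]
256 [ 35  92 117] [ 21 179 117] w [307 344] [0.48   0.1837] [0.5012 0.1854]
262 [32 72 88] [ 21 162  88] w [304 345] [0.4765 0.1835] [0.4987 0.1852]
268 [64 81 92] [18 78 92] w [302 346] [0.4729 0.1832] [0.4962 0.185 ]
274 [73 84 88] [22 43 88] w [302 346] [0.4693 0.1829] [0.4936 0.1848]
280 [119 143 146] [ 27  47 146] w  [0.4657 0.1826] [0.491  0.1846]
286 [123 145 148] [ 26  43 148] w  [0.4621 0.1824] [0.4884 0.1844]
292 [120 144 146] [ 28  45 146] w [310 312] [0.4584 0.1821] [0.4857 0.1842]
298 [ 99 116 118] [ 27  41 118] w [311 340] [0.4546 0.1818] [0.483 0.184]
304 [69 80 80] [30 35 80] w [287 364] [0.4509 0.1815] [0.4803 0.1838]
310 [71 82 83] [28 37 83] w [286 363] [0.4471 0.1812] [0.4776 0.1836]
316 [70 82 82] [30 37 82] w [286 363] [0.4432 0.181 ] [0.4748 0.1834]
322 [66 78 77] [33 39 78] w [285 364] [0.4394 0.1807] [0.4721 0.1832]
328 [72 76 72] [60 13 76] w [285 364] [0.4354 0.1804] [0.4692 0.1829]
[[ 300  290   35   50 1588]
 [ 312  310   10   18  162]]
[[392.72963091   0.         324.98836818]
 [  0.         392.72963091 232.7596535 ]
 [  0.           0.           1.        ]]
```

```bash
python3 - <<'E'
import cv2,numpy as np
a=cv2.imread('pics/w2.png')[210:480,190:460]; b=cv2.imread('pics/w1.png')[160:270,265:375]
cv2.imwrite('pics/c4.png',np.hstack([cv2.resize(np.clip(a*1.8,0,255).astype('uint8'),(500,500),interpolation=2),cv2.resize(np.clip(b*1.5,0,255).astype('uint8'),(300,300),interpolation=2).repeat(1,0) if 0 else cv2.copyMakeBorder(cv2.resize(b,(300,300),interpolation=2),0,200,0,0,0)]))
E
```

```text
(no output)
```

View pics/c4.png

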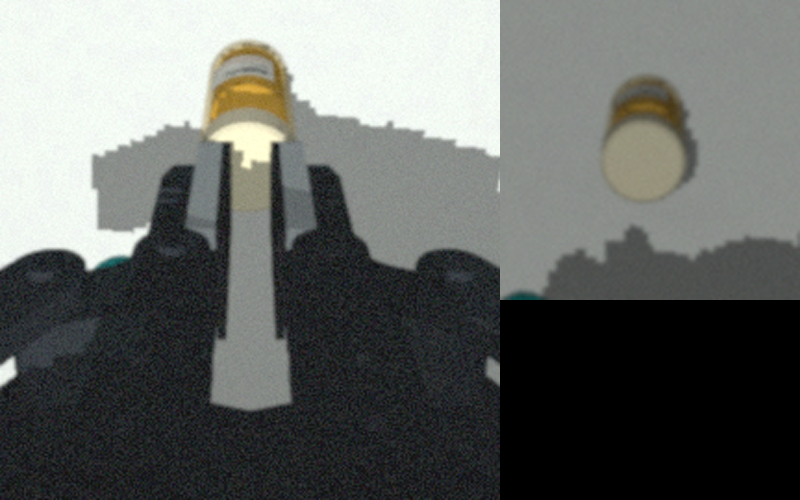

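The brightened crop shows the pads at about (210,140) and (290,140), overlapping the cap. They seem to sit above the cap, not beside it. I'll work out where the fingertips really are.

```bash
python3 - <<'E'
from h import *
print(r.finger_overhang, r.get_state()['width'], r.get_state()['grip_force'])
for z in(0,.026,.045,.057,.07): print(z,proj('side',np.array([.481,.183,z])))
s=cv2.imread('pics/s2.png')
for v in range(284,332,2): print(v,s[v,308:326,:].mean(1).astype(int))
E
```

```text
0.019 0.00883696924399298 0.0
0 [316.79011767 324.85483707]
0.026 [316.70176523 315.35718197]
0.045 [316.63560587 308.24522451]
0.057 [316.59310559 303.67655663]
0.07 [316.5464233 298.6583331]
284 [74 87 79 60 56 60 47 36 34 35 34 35 34 35 33 34 35 36]
286 [58 72 76 64 58 61 49 38 33 34 35 34 34 34 37 51 66 80]
288 [ 44  38  35  35  34  33  32  33  33  35  34  34  33  33  39  55  77 109]
290 [ 34  33  32  32  33  33  31  33  32  35  34  33  33  32  33  36  58 102]
292 [ 33  33  33  33  33  33  33  32  33  33  35  35  35  35  34  35  57 102]
294 [ 36  34  32  32  33  32  33  31  32  34  43  53  60  60  46  38  56 102]
296 [135  98  58  36  33  33  33  34  33  43  70  93  94  79  52  38  57 102]
298 [197 170 113  57  34  33  34  34  34  44  72  95  96  80  53  38  56 102]
300 [200 176 121  62  37  34  34  35  34  45  72  95  96  79  52  41  70 120]
302 [200 177 121  63  38  35  35  35  35  45  73  94  96  81  67  93 142 182]
304 [203 192 156  95  52  43  38  35  35  44  72  95  97  88 103 151 192 204]
306 [206 202 184 143 106  90  78  64  57  62  82  98 101 101 114 154 195 205]
308 [20
[... 228 characters left out ...]
14 [206 201 180 137 107  97  93  92  91  90  88  87  87 104 142 181 201 206]
316 [206 201 181 139 109 105 102  94  91  90  88  86  87 104 143 183 201 206]
318 [205 201 180 134 103  93  91  89  89  88  87  84  87 110 152 188 203 206]
320 [205 201 180 135  99  90  89  88  88  87  86  84  86 107 145 176 178 161]
322 [206 202 184 142 102  89  88  88  87  86  85  83  82  89 103 113 115 112]
324 [205 203 186 150 110  90  86  86  86  86  84  82  84  93 102 108 110 110]
326 [206 205 198 174 135 111  99  93  90  89  91  95  98 100 104 109 109 110]
328 [206 206 205 202 194 183 169 157 147 133 129 128 122 112 109 110 110 110]
330 [206 206 206 205 206 205 205 203 203 202 202 197 178 145 125 114 110 109]
```

The fingertips end about 13 mm above the reported TCP, so they closed just over the cap. I'll open, go down in small checked steps, and close again.

Request:
apply_moves --series '[[[0,0,0],[0,0,0],0.4],[[0,0,0],[0,0,0],0.4],[[0,0,0],[0,0,0],0.4],[[0,0,0],[0,0,0],0.4],[[0,0,5],[0,0,0],0.4],[[0,0,5],[0,0,0],0.4],[[0,0,5],[0,0,0],0.4],[[0,0,0],[0,0,0],0.4]]'

```text
clock: 11.85
tool_pos: [0.4789, 0.1829, 0.0283]
orientation: [0.999, 0.038, -0.001, 0.0]
force: [-0.4, -0.4, -0.4]
width: 0.0512
grip_force: 0.0
```

```bash
python3 - <<'E'
from h import *
print(totool([.482,.184,.03]))
s=snap('side','s3.png').astype(int)
for v in range(284,332,3): print(v,s[v,300:336,:].mean(1).astype(int))
E
```

```text
tcp [0.4789 0.1829 0.0283] yaw 4.3 z [-0.002 -0.001 -1.   ] F [-0.42 -0.42 -0.4 ] t 11.85 w 0.05122514957115394
[ 3.1 -0.8 -1.7]
284 [186 159 137 131 129 122 103  77  56  46  37  35  34  34  33  33  33  33
  36  36  36  34  34  33  35  34  35  36  38  48  57  72 115 166 197 206]
287 [113 115 119 119 108  81  60  62  91 127 143 140 117  97  89  80  72  57
  41  36  35  34  33  33  31  31  32  32  34  43  65 106 159 197 207 207]
290 [129 128 111  83  68  61  54  45  38  38  38  38  48  62  73  83  86  64
  41  35  33  33  32  31  31  31  32  32  32  35  57 103 158 197 206 207]
293 [ 71  65  54  51  52  49  43  43  50  59  52  42  38  37  36  36  36  36
  36  34  34  33  32  31  32  32  31  32  31  36  57 103 159 197 207 207]
296 [ 55  52  43  37  34  35  33  34  53  99 150 173 153 104  56  38  42  71
 120 149 129  80  42  32  32  32  31  32  32  39  68 118 169 200 207 208]
299 [ 37  37  36  34  33  33  33  33  38  68 122 163 155  99  49  36  58 111
 164 191 196 191 179 163 137 107  84  70  53  60 105 158 193 205 207 207]
302 [ 34  35  33  34  35  33  34  34  33  32  34  35  36  37  36 
[... 744 characters left out ...]
45  72  96  98  88  82
  85  87  88 108 150 188 204 206 199 178 144 118 111 111 111 111 111 111]
320 [207 208 207 208 208 207 207 204 199 188 161 117  88  93  99  97  92  88
  87  85  87 108 147 178 177 150 124 113 111 111 111 111 111 111 111 111]
323 [208 207 207 207 207 207 207 207 207 204 187 146 105  88  88  87  87  87
  85  84  83  91 103 109 110 111 111 110 110 111 111 111 111 111 111 110]
326 [207 207 207 207 207 208 208 208 208 207 200 176 137 112 100  94  92  90
  92  96  99 101 106 110 111 111 111 110 111 110 110 110 110 111 110 110]
329 [207 207 207 207 208 208 208 208 208 208 208 208 206 203 198 193 188 183
 180 177 158 125 111 111 110 110 111 110 110 110 110 110 109 110 109 106]
```

Request:
apply_moves --series '[[[3,-1,4],[0,0,0],0.4],[[0,0,4],[0,0,0],0.4],[[0,0,0],[0,0,0],0.5],[[0,0,0],[0,0,0],0.6],[[0,0,0],[0,0,0],0.7],[[0,0,0],[0,0,0],0.9],[[0,0,0],[0,0,0],0.9],[[0,0,0],[0,0,0],0.9],[[0,0,0],[0,0,0],0.9]]'

```text
clock: 12.65
tool_pos: [0.4829, 0.1844, 0.0219]
orientation: [0.999, 0.038, 0.0, 0.0]
force: [0.2, 0.2, 3.2]
width: 0.0206
grip_force: 58.8
```

Request:
apply_moves --series '[[[0,0,-10],[0,0,0],0.9],[[0,0,-30],[0,0,0],0.9],[[0,0,-40],[0,0,0],0.9],[[0,0,-40],[0,0,0],0.9],[[9,32,-6],[0,0,0],0.9],[[9,32,0],[0,0,0],0.9],[[9,32,0],[0,0,0],0.9],[[9,32,0],[0,0,0],0.9],[[9,32,0],[0,0,0],0.9],[[9,32,0],[0,0,0],0.9],[[9,32,0],[0,0,0],0.9],[[9,32,0],[0,0,0],0.9]]'

```text
clock: 13.65
tool_pos: [0.5738, -0.067, 0.1483]
orientation: [0.999, 0.037, 0.0, -0.0]
force: [0.7, -0.2, -0.5]
width: 0.0208
grip_force: 58.8
```

Request:
apply_moves --series '[[[0,0,0],[0,0,0],0.9],[[0,0,0],[0,0,0],0.9],[[0,0,0],[0,0,0],0.9]]'

```text
clock: 13.9
tool_pos: [0.5732, -0.0651, 0.1477]
orientation: [0.999, 0.037, -0.0, -0.0]
force: [-0.5, -0.2, 0.3]
width: 0.0204
grip_force: 58.9
```

```bash
python3 - <<'E'
from h import *
print(totool([.5738,-.0657,.147]))
a=snap('wrist','w3.png'); t=snap('side','s4.png')
cv2.imwrite('pics/c5.png',cv2.cvtColor(np.hstack([cv2.resize(np.clip(a[150:430,180:460]*1.5,0,255).astype('uint8'),(500,500),interpolation=2),cv2.resize(t[130:300,260:380],(300,500),interpolation=2)]),cv2.COLOR_RGB2BGR))
E
```

```text
tcp [ 0.5732 -0.0651  0.1477] yaw 4.27 z [-0.001  0.001 -1.   ] F [-0.54 -0.24  0.32] t 13.9 w 0.02041291646301684
[0.6 0.6 0.7]
```

View pics/c5.png

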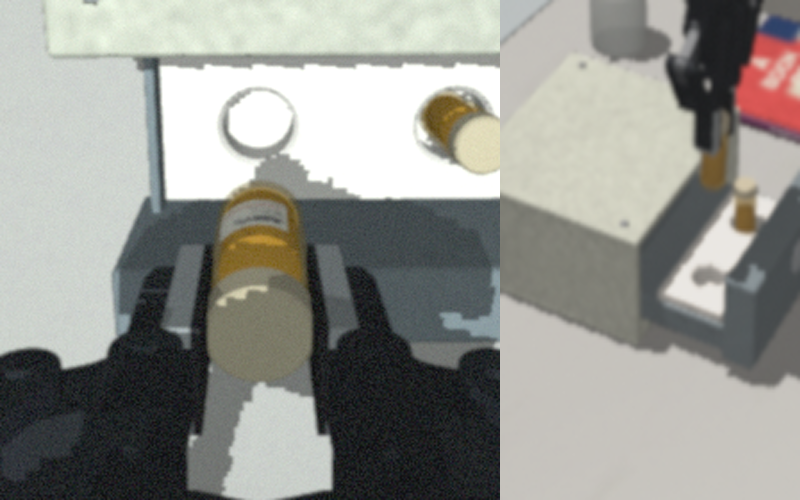

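The left half shows the gripped vial upright, with its base front edge at crop (261,183) and its cap centre near (261,325). The empty well's rim is centred at crop (258,122), and vial_1 stands in the other well.

```bash
python3 - <<'E'
from h import *
k=280/500; f=lambda u,v,z: ray('wrist',(180+u*k,150+v*k),z)
s=r.get_state(); R=Ro.from_quat(s['orientation']).as_matrix()
W=f(258,122,.042); xh=R[:2,0]
print('well',W,[f(u,v,.042)[:2].round(4) for u,v in((220,122),(297,122),(258,86),(258,158))])
B=f(261,183,.1258); print('base edge',B,'centre',B[:2]-.0115*xh); print('cap',f(261,325,.183), 'cap near/far',f(261,270,.183),f(261,381,.183))
print('v1 cap',f(483,143,.077))
E
```

```text
well [ 0.57820038 -0.06303864  0.042     ] [array([ 0.5771, -0.0483]), array([ 0.5794, -0.0781]), array([ 0.5924, -0.062 ]), array([ 0.5636, -0.0642])]
base edge [ 0.58365539 -0.06353811  0.1258    ] centre [ 0.57218883 -0.06441438]
cap [ 0.57471653 -0.06406064  0.183     ] cap near/far [ 0.58669882 -0.06313444  0.183     ] [ 0.5618515  -0.06505508  0.183     ]
v1 cap [ 0.5860564  -0.13911264  0.077     ]
```

Request:
apply_moves --series '[[[4.5,-1,10],[0,0,0],0.9],[[0,0,20],[0,0,0],0.9],[[0,0,20],[0,0,0],0.9],[[0,0,20],[0,0,0],0.9],[[0,0,0],[0,0,0],0.9],[[0,0,0],[0,0,0],0.9],[[0,0,0],[0,0,0],0.9]]'

```text
clock: 14.58
tool_pos: [0.5787, -0.0637, 0.0784]
orientation: [0.999, 0.038, 0.001, 0.0]
force: [0.1, 0.7, 0.3]
width: 0.0208
grip_force: 58.8
```

```bash
python3 - <<'E'
from h import *
print(totool([.578,-.063,.05]))
a=snap('wrist','w4.png'); t=snap('top','t2.png')
cv2.imwrite('pics/c6.png',cv2.cvtColor(np.hstack([cv2.resize(np.clip(a[150:350,225:425]*1.5,0,255).astype('uint8'),(500,500),interpolation=2)]),cv2.COLOR_RGB2BGR))
E
```

```text
tcp [ 0.5787 -0.0637  0.0784] yaw 4.35 z [ 0.001 -0.    -1.   ] F [0.08 0.7  0.29] t 14.5833 w 0.020793437236544837
[-0.7 -0.8 28.4]
```

View pics/c6.png

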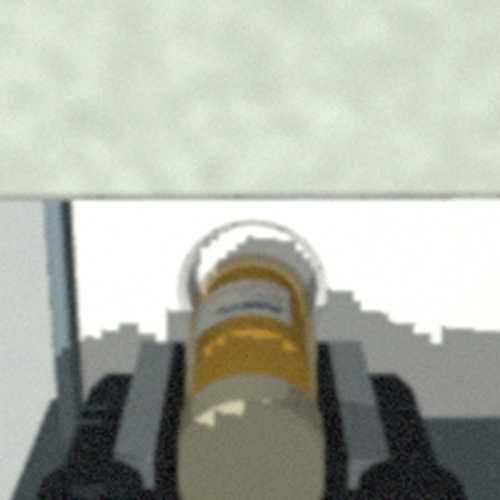

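The crop shows the vial's base front edge at about (255,258). The well's rim spans columns 178 to 327, with its far edge at row 221.

```bash
python3 - <<'E'
from h import *
f=lambda u,v,z: ray('wrist',(225+u*.4,150+v*.4),z)
s=r.get_state(); R=Ro.from_quat(s['orientation']).as_matrix(); xh=R[:2,0]
a=f(252.5,221,.042); print('rim far',a,'well c',a[:2]-.0145*xh, 'lr',f(178,290,.042),f(327,290,.042))
b=f(255,258,.0565); print('base far',b,'c',b[:2]-.0115*xh)
c=a[:2]-.0145*xh-(b[:2]-.0115*xh); print('shift tool mm',(R[:2,:2].T@c)*1000)
E
```

```text
rim far [ 0.59188113 -0.06315128  0.042     ] well c [ 0.5774225  -0.06424525] lr [ 0.5753346  -0.04853539  0.042     ] [ 0.57770734 -0.08011779  0.042     ]
base far [ 0.58901902 -0.06380353  0.0565    ] c [ 0.57755183 -0.06467116]
shift tool mm [-0.09682814 -0.43445377]
```

Request:
apply_moves --series '[[[0,-0.4,6],[0,0,0],0.9],[[0,0,6],[0,0,0],0.9],[[0,0,4],[0,0,0],0.9],[[0,0,3],[0,0,0],0.9],[[0,0,3],[0,0,0],0.9],[[0,0,3],[0,0,0],0.9],[[0,0,0],[0,0,0],0.9],[[0,0,0],[0,0,0],0.9]]'

```text
clock: 15.35
tool_pos: [0.578, -0.0638, 0.0524]
orientation: [0.999, 0.038, -0.0, 0.0]
force: [0.1, 0.0, -1.1]
width: 0.0209
grip_force: 58.8
```

Request:
apply_moves --series '[[[0,0,2],[0,0,0],0.9],[[0,0,2],[0,0,0],0.9],[[0,0,1],[0,0,0],0.9],[[0,0,0],[0,0,0],0.9],[[0,0,0],[0,0,0],0.9]]'

```text
clock: 15.77
tool_pos: [0.578, -0.0638, 0.0475]
orientation: [0.999, 0.038, -0.0, 0.0]
force: [-0.7, -0.0, -0.4]
width: 0.0206
grip_force: 58.9
```

Request:
apply_moves --series '[[[0,0,1],[0,0,0],0.9],[[0,0,0],[0,0,0],0.7],[[0,0,0],[0,0,0],0.6],[[0,0,0],[0,0,0],0.5],[[0,0,0],[0,0,0],0.5],[[0,0,0],[0,0,0],0.5],[[0,0,0],[0,0,0],0.5]]'

```text
clock: 16.35
tool_pos: [0.5781, -0.0638, 0.0467]
orientation: [0.999, 0.038, 0.0, 0.0]
force: [0.3, -0.1, 0.4]
width: 0.0427
grip_force: 0.0
```

Request:
apply_moves --series '[[[0,0,-5],[0,0,0],0.5],[[0,0,-20],[0,0,0],0.5],[[0,0,-30],[0,0,0],0.5],[[0,0,-30],[0,0,0],0.5],[[0,0,-20],[0,0,0],0.5],[[-30,10,0],[0,0,0],0.8],[[-30,10,0],[0,0,0],1],[[-30,10,0],[0,0,0],1],[[-30,8,0],[0,0,0],1],[[0,0,0],[0,0,0],1],[[0,0,0],[0,0,0],1]]'

```text
clock: 17.27
tool_pos: [0.4605, -0.1111, 0.1524]
orientation: [0.999, 0.037, 0.0, 0.0]
force: [0.8, 0.1, -0.1]
width: -0.0001
grip_force: 0.0
```

```bash
python3 - <<'E'
from h import *
print(totool([.5074,-.1085,.05]))
a=snap('wrist','w5.png'); t=snap('top','t3.png');s=snap('side','s5.png')
q=lambda i:cv2.resize(i,(400,300),interpolation=2)
cv2.imwrite('pics/c7.png',cv2.cvtColor(np.hstack([q(np.clip(a*1.4,0,255).astype('uint8')),q(s[170:275,270:410])]),cv2.COLOR_RGB2BGR))
E
```

```text
tcp [ 0.4605 -0.1111  0.1524] yaw 4.2 z [ 0.001 -0.    -1.   ] F [ 0.82  0.13 -0.05] t 17.2667 w -5.558981048619314e-05
[ 46.9   0.8 102.4]
```

View pics/c7.png

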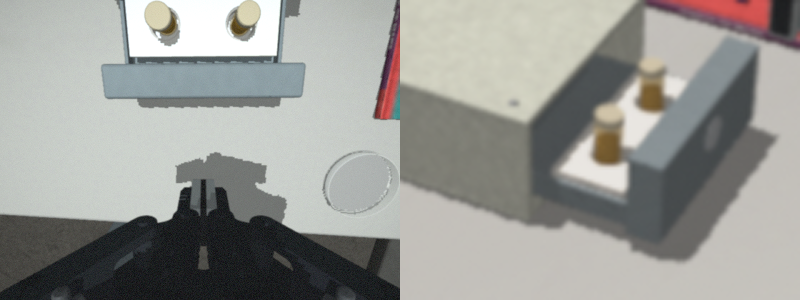

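The wrist view (left) and side view (right) show both vials upright in their wells in the open drawer. Next I'll press the front shut.

Request:
apply_moves --series '[[[0,1,35],[0,0,0],1],[[0,0,35],[0,0,0],1],[[0,0,35],[0,0,0],1],[[0,0,10],[0,0,0],1],[[10,0,0],[0,0,0],1],[[10,0,0],[0,0,0],1],[[8,0,0],[0,0,0],1],[[4,0,0],[0,0,0],1],[[3,0,0],[0,0,0],1],[[2,0,0],[0,0,0],1],[[2,0,0],[0,0,0],1],[[3,0,0],[0,0,0],1]]'

```text
clock: 18.42
tool_pos: [0.5025, -0.1084, 0.0367]
orientation: [0.999, 0.038, -0.001, -0.0]
force: [-2.9, -0.4, 1.9]
width: -0.0
grip_force: 1.6
```

Request:
apply_moves --series '[[[3,0,0],[0,0,0],1],[[4,0,0],[0,0,0],1],[[4,0,0],[0,0,0],1],[[4,0,0],[0,0,0],1],[[4,0,0],[0,0,0],1],[[4,0,0],[0,0,0],1],[[4,0,0],[0,0,0],1],[[4,0,0],[0,0,0],1],[[4,0,0],[0,0,0],1],[[4,0,0],[0,0,0],1],[[4,0,0],[0,0,0],1],[[4,0,0],[0,0,0],1]]'

```text
clock: 19.42
tool_pos: [0.5501, -0.1047, 0.0365]
orientation: [0.999, 0.038, -0.0, -0.0]
force: [-5.9, 0.4, 3.3]
width: -0.0005
grip_force: 2.7
```

Request:
apply_moves --series '[[[4,0,0],[0,0,0],1],[[4,0,0],[0,0,0],1],[[4,0,0],[0,0,0],1],[[4,0,0],[0,0,0],1],[[4,0,0],[0,0,0],1],[[4,0,0],[0,0,0],1],[[2,0,0],[0,0,0],1],[[0,0,0],[0,0,0],1],[[0,0,0],[0,0,0],1]]'

```text
clock: 20.17
tool_pos: [0.5762, -0.1028, 0.0364]
orientation: [0.999, 0.038, -0.0, -0.0]
force: [-4.6, 1.3, 1.8]
width: 0.0002
grip_force: 1.8
```

Request:
apply_moves --series '[[[1,0,0],[0,0,0],1],[[1,0,0],[0,0,0],1],[[1,0,0],[0,0,0],1],[[1,0,0],[0,0,0],1],[[0,0,0],[0,0,0],1],[[0,0,0],[0,0,0],1]]'

```text
clock: 20.67
tool_pos: [0.5798, -0.1025, 0.0364]
orientation: [0.999, 0.038, -0.0, -0.0]
force: [-4.3, 3.1, 1.1]
width: 0.0004
grip_force: 2.1
```

Request:
apply_moves --series '[[[1,0,0],[0,0,0],1],[[0,0,0],[0,0,0],1],[[0,0,0],[0,0,0],1]]'

```text
clock: 20.92
tool_pos: [0.5808, -0.1025, 0.0364]
orientation: [0.999, 0.038, -0.0, -0.0]
force: [-4.4, 2.8, 2.1]
width: -0.0
grip_force: 2.0
```

Request:
apply_moves --series '[[[1,0,0],[0,0,0],1],[[0,0,0],[0,0,0],1],[[0,0,0],[0,0,0],1]]'

```text
clock: 21.17
tool_pos: [0.5817, -0.1024, 0.0364]
orientation: [0.999, 0.038, -0.0, -0.0]
force: [-4.9, 2.7, 1.7]
width: 0.0001
grip_force: 2.3
```

Request:
apply_moves --series '[[[1,0,0],[0,0,0],1],[[0,0,0],[0,0,0],1],[[0,0,0],[0,0,0],1]]'

```text
clock: 21.42
tool_pos: [0.5826, -0.1023, 0.0364]
orientation: [0.999, 0.038, -0.0, -0.0]
force: [-4.0, 3.2, 2.3]
width: -0.0002
grip_force: 2.3
```

Request:
apply_moves --series '[[[1,0,0],[0,0,0],1],[[0,0,0],[0,0,0],1],[[0,0,0],[0,0,0],1]]'

```text
clock: 21.67
tool_pos: [0.5837, -0.1022, 0.0364]
orientation: [0.999, 0.038, -0.0, -0.0]
force: [-4.9, 2.7, 1.8]
width: -0.0
grip_force: 2.2
```

Request:
apply_moves --series '[[[-2,0,0],[0,0,0],1],[[-4,0,0],[0,0,0],1],[[-4,0,0],[0,0,0],1],[[-4,0,0],[0,0,0],1],[[-5,0,0],[0,0,0],1],[[-5,0,0],[0,0,0],1],[[-5,0,0],[0,0,0],1],[[0,0,0],[0,0,0],1],[[0,0,0],[0,0,0],1],[[0,0,0],[0,0,0],1]]'

```text
clock: 22.5
tool_pos: [0.5553, -0.1048, 0.0368]
orientation: [0.999, 0.037, 0.0, 0.0]
force: [0.0, -0.4, 0.5]
width: -0.0
grip_force: 0.0
```

Request:
apply_moves --series '[[[-30,0,0],[0,0,0],1],[[-30,0,0],[0,0,0],1],[[-10,0,-30],[0,0,0],1],[[0,0,-30],[0,0,0],1],[[0,30,-30],[0,0,0],1],[[0,30,-20],[0,0,0],1],[[0,30,0],[0,0,0],1],[[0,30,0],[0,0,0],1],[[0,0,0],[0,0,0],1],[[0,0,0],[0,0,0],1]]'

```text
clock: 23.33
tool_pos: [0.4942, -0.2302, 0.1459]
orientation: [0.999, 0.036, 0.0, 0.0]
force: [-0.4, 0.3, 0.1]
width: 0.0003
grip_force: 0.0
```

```bash
python3 - <<'E'
from h import *
a=snap('side','s6.png'); s=r.get_state(); print(s['clock'],s['force'])
b=cv2.imread('pics/side0.png'); c=cv2.imread('pics/s6.png')
cv2.imwrite('pics/c8.png',np.hstack([cv2.resize(i[140:320,230:400],(400,424),interpolation=2) for i in(b,c)]))
E
```

```text
23.3833 [ 0.14215963  0.33409678 -0.50763379]
```

View pics/c8.png

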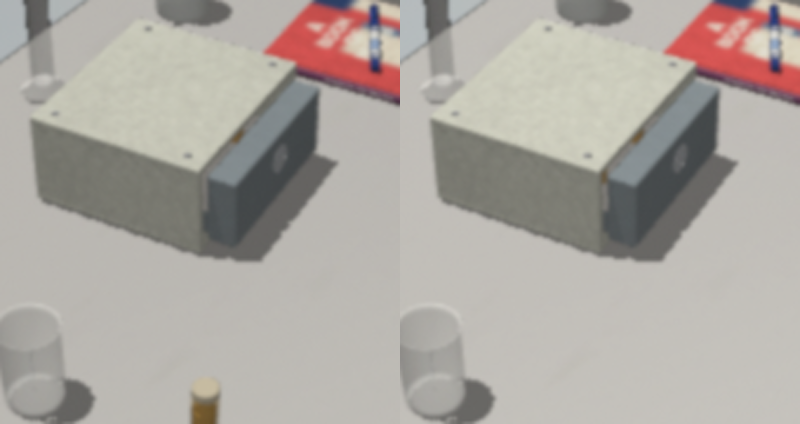

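The before and after crops match: the drawer is latched in its original place (disc at (280,158) in the left crop and (680,158) in the right), the vial is gone from the bench, and the beaker hasn't moved.

```bash
python3 -c "
from h import *
print(r.finish_job())"
```

```text
the job is handed in; nothing more can be done
None
```

The amber vial is in the well that was empty, the drawer is latched shut, and the job is handed in; no verdict came back, but the last pictures showed both vials upright and the drawer back in its starting place.

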